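# Tip the cuvette box onto its base and push it up to the bench stop

### The job

The blue cuvette box has been left standing on its end. With the fingertips, push against its lid near the top so that it tips over onto its base with the lid up, short of the low aluminium bench stop, and then slide it along the worktop until its end rests flush against the black facing of the stop, within the stop's length. Only push: do not lift the box, do not tip it onto its lid, and leave the bottle, the amber vial and the flask beside its way, the meter and the marker where they stand.

Things in the scene. Friction and masses are not known exactly. Their poses are not given: they have to be found in the camera images.
- cuvette_box: Closed dark-blue cuvette box, white label on its lid; loose, 0.15 to 0.31 kg, the lid stays shut. 66 mm wide (own x), 120 mm long from end to end (own y), 49 mm from base to lid (own z). Origin: centre of the base's outer face; own +z points towards the lid. It starts standing 120 mm tall on its +y end: own y straight down, own z level and away from the stop, so the lid faces away from the stop.
- lid_push (a point): Point on the lid's outer face, mid-width, 15 mm from the -y end; axes as the box's. At the start it is 105 mm up on the upright face away from the stop. Pushing there towards the stop tips the box over its lower base edge; past some 20 to 30 degrees (40 to 55 mm on) it falls by itself onto its base, 49 mm high, with its -y end towards the stop.
- end_push (a point): Point in the middle of the box's +y end face, 25 mm from the base; axes as the box's. Underneath the box at the start; once the box has been tipped it is 25 mm up, on the upright 66 mm wide face away from the stop, where the box can be pushed on. It lies 120 mm from the opposite end, which meets the stop.
- bench_stop: Low aluminium angle bar fixed to the worktop, 140 mm long (own y), 18 mm high, with a black rubber facing on the side towards the box. Origin: on the worktop in the plane of the facing, mid-length. Own +x is level, at right angles to the facing, and points from the box through the stop; own z is up. The box starts turned at most 0.2 rad from it and, once tipped, has some 30 to 75 mm left to slide.
- sample_bottle: Clear plastic sample bottle with a teal cap, 53 mm across, 178 mm tall, standing beside the box's way, on its right as the robot sees it (bottle, vial and flask may change places). Origin: centre of its underside. To be left alone.
- amber_vial: Brown glass vial with a dark cap, 44 mm across, 76 mm tall, standing beside the box's way, on its right as the robot sees it (bottle, vial and flask may change places). Origin: centre of its underside. To be left alone.
- flask: Conical glass flask with pale content, 73 mm across, 112 mm tall, standing beside the box's way, on its right as the robot sees it (bottle, vial and flask may change places). Origin: centre of its underside. To be left alone.
- conductivity_meter: White hand-held meter lying on its back on the left of the worktop, 155 x 68 x 28 mm. Origin: centre of its underside. To be left alone.
- marker_blue: Marker pen with a blue cap, lying, 128 mm long, 17 mm thick, at the front left of the worktop. Origin: centre of its underside. To be left alone.

How it is judged:
By the outcome, as a careful person would: the job done as asked, in the order asked, and still so for the second after the job is handed in, with the robot touching nothing.
It also fails if it takes over 35 s, if anything falls off the work surface, if the arm or the gripper's body presses on something with over 40 N, if the wrist force passes 120 N, or if a joint passes its speed limit or range.

### The arm

A 6-joint arm with a two-finger parallel gripper is mounted at the origin on a cart in front of the work surface, level with it; the furniture and walls round the work are solid. World frame = base frame: x ahead of the robot, y to its left, z up, the work surface at z = 0. Lengths are in mm, angles in rad, forces in N, time in s.
With the tool pointing down it reaches from about 300 to 875 mm from the base axis. Payload 6.4 kg.
Tool frame: the origin (TCP) lies between the finger pads; the fingertips stand 17 mm ahead of it and the grasp point (between the pads) lies 2 mm behind it (env.tips_ahead is the distance from the TCP to the fingertips, in mm); z points along the fingers, x is the direction in which the jaws open and shut, and the axes are right-handed (so a half turn about z gives the same grasp; the last joint's range is limited). The gripper opens to 85 mm and grips with 20 to 120 N. Pads are 22 mm wide; open, the fingers measure 114 mm over their backs; the gripper's body (76 mm by 85 mm) begins 54 mm behind the grasp point. The pads swing forward as they close: fully open they stand 13 mm farther back than shut.
Start: joints at [-0.206, 0.181, 1.607, -0, 1.354, -0.206], TCP at [575.014, 0.015, 216.688] pointing down, gripper open.
Joint ranges: [-2.99, 2.99], [-0.89, 2.07], [0.3, 2.58], [-1.14, 4.28], [0, 2.63], [-3.12, 3.12]. Speed limits (rad/s): [2.57, 2.57, 3.01, 3.14, 3.14, 3.14].

### API

Orientations are given as a unit quaternion [x, y, z, w].
In Python, from plant import readout, grab_frame, camera_info, hand_in, env gives the robot as it stands. The module is installed in compiled form; this text tells all that it offers.
- The arm moves only by the shell command python3 -m inch 'ROWS' [FORCE]. ROWS is JSON, a list of rows, each a list of 3 entries, a list of its own where there are three numbers: the closure, from 0 (fully open) to 1 (shut), then the shift along the tool's x, y, z in mm, then the turn, a rotation vector about the tool's x, y, z in rad. In form: [[claw, [dx, dy, dz], [wx, wy, wz]], ...]. A call has 1 to 12 rows; each row is the pose to reach, as a shift and turn from the pose commanded when the call began, along the tool's axes at that moment; what a row does not reach only later rows make up. A row lasts 1/8 s, in which the tool goes at most 62.5 mm and 10.7 degrees, less where a joint would pass 70% of its speed; a pose out of reach is approached as far as the arm can. A call with a gripper value outside its range is refused whole. The fingers move at their own pace and stop on an object; FORCE is the grip in N (left out, the last holds). Time passes only in rows, so rows that repeat a pose let the fingers close. It gives the time, the measured TCP pose, the force and the opening at its end, in the units of the state.
- readout.observe(): the state, without advancing time (a new reading comes with each control period).
- grab_frame(name): name is "scene" or "side" or "wrist"; returns the picture (384x512x3 uint8, blue, green, red); there is no depth.
- camera_info(name): a dict with "fovy" (degrees; the focal length in pixels is half the picture's height over the tangent of half this angle, whatever the lens; pixels are square), "cx", "cy" (the principal point, pixels), "rvec" (rotation vector, rad) and "tvec" (3), from world to camera coordinates, as OpenCV has them. Camera axes: x right, y down, z forward; pixel columns grow to the right and rows downward; lengths in mm; the calibration is good to about 2 mm. A picture is of the moment at which its call begins: read the wrist's pose just before it. camera_info takes no time and is no camera call; for the wrist camera it gives the pose at the moment of the call.
- hand_in(): hands the job in, once; it reports no verdict.
The state is a dict: "time_s": time; "joint_pos": joint angles; "dq": joint speeds; "tau": joint torques, N m; "position": TCP position; "ee_rot": TCP orientation; "ft_force": force on the tool from outside, world axes, zero at the start; "moment": the same for the moment, N m; "gripper_width": finger opening in mm.
Only numpy, scipy, OpenCV 4.12 (cv2) and the standard library are available. Lean on these libraries where they do the work, as an engineer would, in place of code of your own. Each camera call takes 0.05 s, during which the arm holds its last target.

## Working session

There is one attempt and no reset: what is moved stays moved. The work goes in short steps, Python scripts to look and compute and a shell command to move; the robot and the scene stay as the last step left them, time stands still between calls to the robot, and variables do not carry over. Pictures are saved under pics/ and viewed, and the job is handed in when it is done.

```bash
mkdir -p pics
python3 - <<'E'
from plant import readout, grab_frame, camera_info, env
import cv2
s=readout.observe(); print(s)
for n in ("scene","side","wrist"):
    print(n,camera_info(n)); cv2.imwrite(f"pics/{n}0.png",grab_frame(n))
E
```

```text
{'time_s': 0.0, 'joint_pos': array([-2.06294883e-01,  1.81565879e-01,  1.60800819e+00,  5.05673098e-05,
        1.35381910e+00, -2.06314879e-01]), 'dq': array([ 0.00120654, -0.0010764 , -0.0007275 ,  0.00128772,  0.00166712,
        0.00084406]), 'tau': array([ 3.41415571e-04, -4.44869328e+01, -3.51340663e+01, -2.51131587e-04,
        9.11703974e-03,  3.43231875e-05]), 'position': array([5.74416975e+02, 1.59283995e-01, 2.15770138e+02]), 'ee_rot': array([ 9.99999594e-01,  4.53305409e-06, -8.76108196e-04, -2.08574824e-04]), 'ft_force': array([ 0.10840182, -0.5180369 , -0.55533058]), 'moment': array([-0.04397349,  0.04853125, -0.03026892]), 'gripper_width': 85.13388232003308}
scene {'fovy': 45.13256268039831, 'cx': 249.06496153915668, 'cy': 197.28421023461175, 'rvec': array([ 2.43021969,  0.8780549 , -0.25719385]), 'tvec': array([-355.96063667, -310.42684827, 1743.17091899])}
side {'fovy': 51.73646515419351, 'cx': 247.74457572163735, 'cy': 187.79949578494146, 'rvec': array([ 1.16424999,  2.49180602, -0.82401574]), 'tvec': array([ 401.94279951, -210.32068388, 1360.56642956])}
wrist {'fovy': 63.859333561969784, 'cx': 259.1616188518041, 'cy': 192.55083185193504, 'rvec': array([-2.80726610e+00, -1.43380151e-04,  1.92252027e-03]), 'tvec': array([-572.82473303,  -42.74429323,  380.58021291])}
```

View pics/scene0.png

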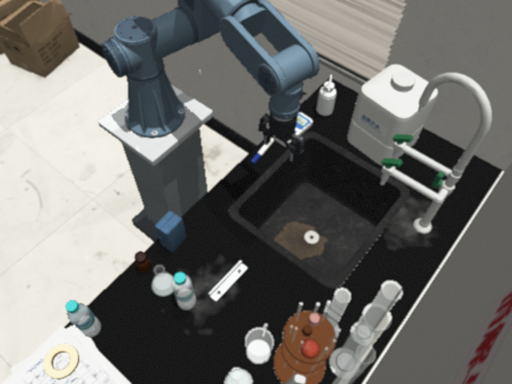

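View pics/side0.png

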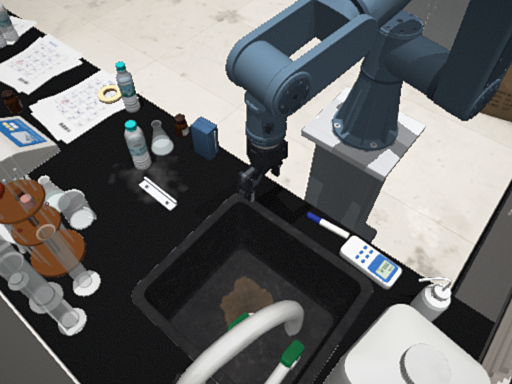

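View pics/wrist0.png

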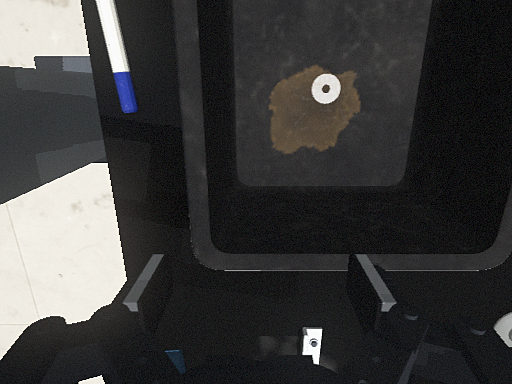

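```bash
cat > h.py <<'E'
import numpy as np, cv2
from plant import readout, grab_frame, camera_info, env
def cam(n):
    i=camera_info(n); f=192/np.tan(np.radians(i['fovy']/2))
    K=np.array([[f,0,i['cx']],[0,f,i['cy']],[0,0,1.]])
    return K,np.array(i['rvec']),np.array(i['tvec'])
def proj(c,P):
    K,r,t=c; return cv2.projectPoints(np.float64(P).reshape(-1,1,3),r,t,K,None)[0].reshape(-1,2)
def onz(c,uv,z):
    K,r,t=c; R=cv2.Rodrigues(r)[0]; o=-R.T@t
    d=R.T@np.linalg.inv(K)@np.array([uv[0],uv[1],1.]); return o+d*(z-o[2])/d[2]
def crop(im,x0,y0,x1,y1,k,fn):
    cv2.imwrite(fn,cv2.resize(im[y0:y1,x0:x1],None,fx=k,fy=k,interpolation=cv2.INTER_CUBIC))
E
python3 - <<'E'
from h import *
crop(cv2.imread("pics/scene0.png"),120,200,260,320,5,"pics/sc1.png")
crop(cv2.imread("pics/side0.png"),110,105,240,215,6,"pics/si1.png")
E
```

```text
(no output)
```

View pics/sc1.png

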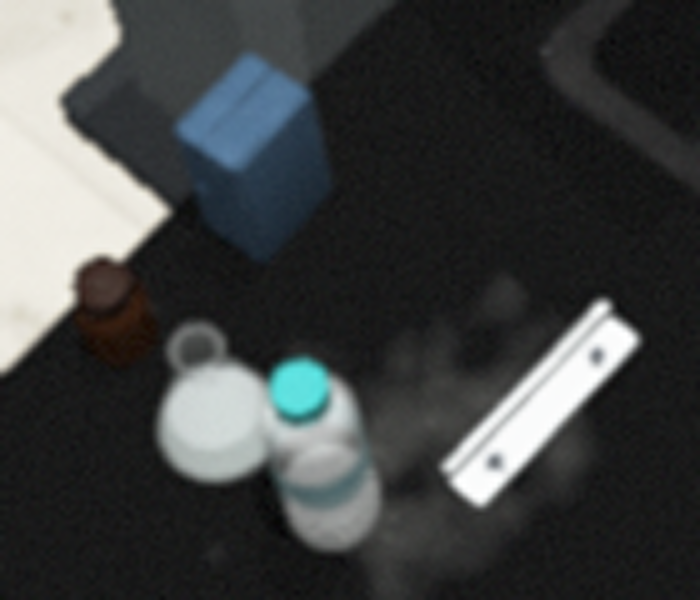

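View pics/si1.png

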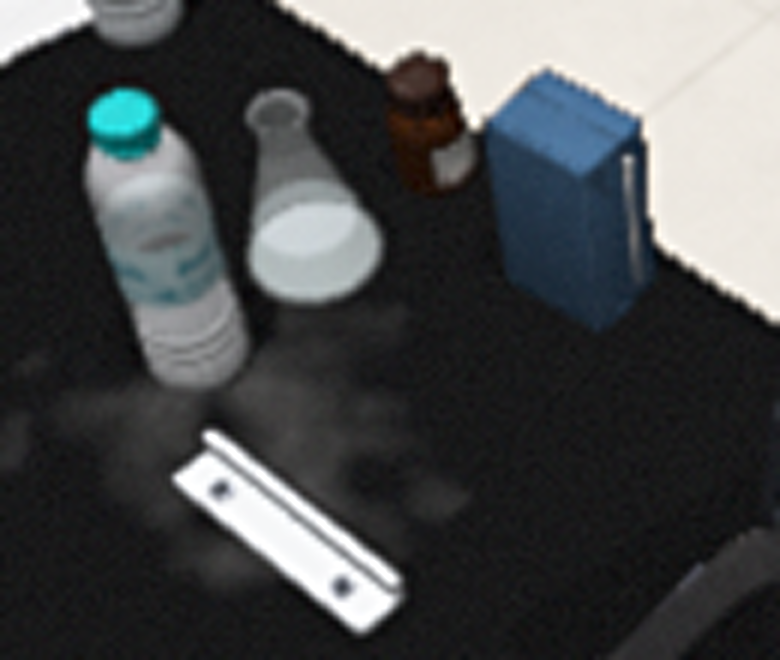

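```bash
cat >> h.py <<'E'
def un(p,k,x0,y0): return (np.array(p,float)+.5)/k-.5+[x0,y0]
E
python3 - <<'E'
from h import *
S,D=cam("scene"),cam("side")
a=un([(250,52),(312,95),(238,170),(178,128)],5,120,200)
b=un([(548,70),(640,125),(582,178),(490,125)],6,110,105)
A=np.array([onz(S,p,120) for p in a]);B=np.array([onz(D,p,120) for p in b])
print(A.round(1));print(B.round(1));print(A.mean(0),B.mean(0))
for Q in (A,B): print(np.linalg.norm(Q-np.roll(Q,-1,0),axis=1))
a=un([(440,468),(603,297),(483,509),(642,340)],5,120,200)
b=un([(207,430),(403,576),(175,480),(362,637)],6,110,105)
for z,i in ((18,0),(18,1),(3,2),(3,3)): print(onz(S,a[i],z).round(1),onz(D,b[i],z).round(1))
# objects bottoms
print("base pts: bottle,flask,vial")
for p in un([(335,520),(215,440),(122,340)],5,120,200): print(onz(S,p,0).round())
for p in un([(200,360),(315,270),(440,175)],6,110,105): print(onz(D,p,0).round())
for z,p in zip((178,112,76),un([(300,385),(197,345),(107,285)],5,120,200)): print(onz(S,p,z).round())
for z,p in zip((178,112,76),un([(124,115),(278,108),(418,75)],6,110,105)): print(onz(D,p,z).round())
E
```

```text
[[ 407.5 -304.1  120. ]
 [ 456.5 -301.8  120. ]
 [ 458.8 -365.   120. ]
 [ 412.2 -367.7  120. ]]
[[ 410.7 -368.6  120. ]
 [ 409.7 -305.6  120. ]
 [ 455.3 -302.5  120. ]
 [ 458.1 -363.2  120. ]]
[ 433.73267216 -334.67675316  120.        ] [ 433.42986265 -334.97482043  120.        ]
[49.07161969 63.24544412 46.68495    63.78770071]
[62.95386226 45.65771491 60.75873565 47.72890255]
[ 637.3 -399.    18. ] [ 639. -401.   18.]
[ 639.6 -255.6   18. ] [ 638.2 -259.8   18. ]
[ 668.6 -397.9    3. ] [ 665.1 -400.3    3. ]
[ 671.4 -257.     3. ] [ 670.1 -258.2    3. ]
base pts: bottle,flask,vial
[ 606. -457.    0.]
[ 518. -467.    0.]
[ 428. -458.    0.]
[ 603. -453.    0.]
[ 520. -454.    0.]
[ 426. -453.   -0.]
[ 603. -451.  178.]
[ 516. -455.  112.]
[ 432. -454.   76.]
[ 602. -452.  178.]
[ 514. -461.  112.]
[ 427. -455.   76.]
```

The scene view (crop ×5) shows the box top corners at crop pixels (250,52), (312,95), (238,170) and (178,128). The side view agrees: box centre at (434,-335), yaw about +0.05, top face about 48x63 mm. The stop's lip is at x≈638, y -400 to -258. The bottle, flask and vial all stand near y≈-455, clear of the way. I'll turn the jaws across the push direction and go behind the box.

```bash
python3 -m inch '[[0.6,[-20,35,0],[0,0,0.17]],[0.6,[-42,72,0],[0,0,0.34]],[0.6,[-64,110,0],[0,0,0.51]],[0.6,[-86,148,0],[0,0,0.68]],[0.6,[-108,186,0],[0,0,0.85]],[0.6,[-130,224,0],[0,0,1.02]],[0.6,[-152,262,0],[0,0,1.19]],[0.6,[-174,300,0],[0,0,1.36]],[0.6,[-195,335,0],[0,0,1.52]],[0.6,[-195,335,0],[0,0,1.52]],[0.6,[-195,335,0],[0,0,1.52]]]'
python3 - <<'E'
from h import *
from scipy.spatial.transform import Rotation as R
s=readout.observe();print(s['position'],R.from_quat(s['ee_rot']).as_matrix().round(3),s['gripper_width'],s['joint_pos'].round(2))
i=camera_info("wrist");r=cv2.Rodrigues(i['rvec'])[0];print("cam",-r.T@i['tvec'])
im=grab_frame("scene");crop(im,90,60,290,320,2.2,"pics/sc2.png")
crop(grab_frame("side"),90,60,330,240,3,"pics/si2.png")
E
```

```text
time_s: 1.52
position: [380.0, -334.5, 216.4]
ee_rot: [0.725, -0.689, -0.0, -0.0]
ft_force: [-0.4, -0.0, -0.1]
gripper_width: 34.2
[ 379.97459531 -334.51274682  216.35695416] [[ 0.052 -0.999 -0.   ]
 [-0.999 -0.052  0.001]
 [-0.001  0.    -1.   ]] 34.16433956599238 [-0.96  0.03  1.78  0.    1.34  0.56]
cam [ 463.10895645 -330.56544015  373.23195054]
```

View pics/si2.png

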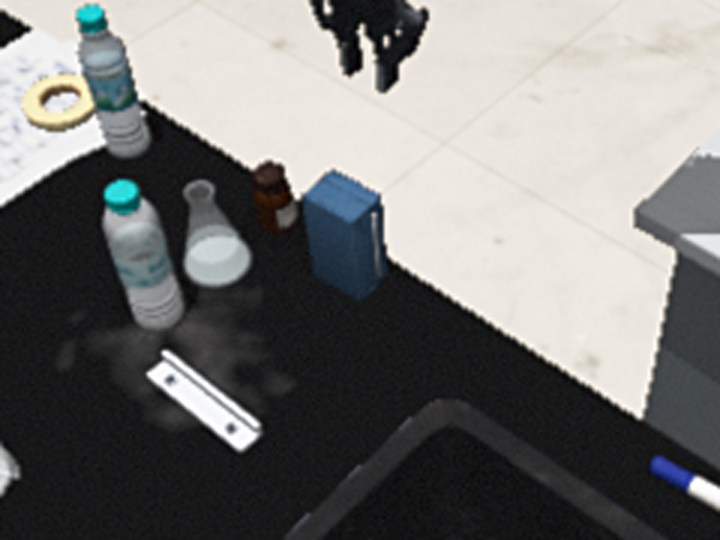

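Run:
```python
from h import *
cv2.imwrite("pics/w2.png",grab_frame("wrist"))
c=cam("wrist"); print(proj(c,[[380,-335,197],[409,-335,120],[457.5,-330,120]]))
```

```text
[[260.21053978 226.45089436]
 [261.74982814 155.18269925]
 [258.81907286  94.00970578]]
```

View pics/w2.png

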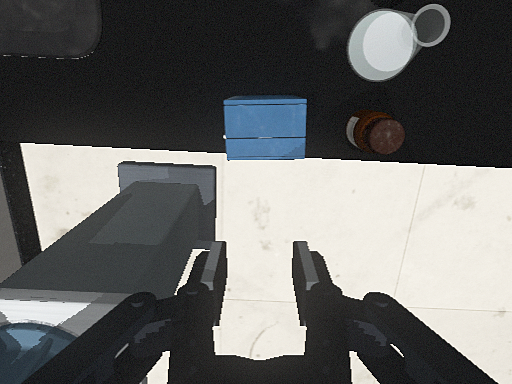

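Run:
```python
from h import *
c=cam("wrist")
for p in [(224,99),(307,97),(306,158),(226,160)]: print(onz(c,p,120).round(1))
for p in [(213,243),(306,243),(225,243),(293,243)]: print(onz(c,p,199).round(1))
```

```text
[ 452.3 -302.8  120. ]
[ 457.3 -367.9  120. ]
[ 408.6 -372.2  120. ]
[ 403.3 -305.2  120. ]
[ 367.8 -305.6  199. ]
[ 370.9 -364.6  199. ]
[ 368.2 -313.2  199. ]
[ 370.5 -356.4  199. ]
```

```bash
python3 -m inch '[[0.6,[0,0,25],[0,0,0]],[0.6,[1,0,50],[0,0,0]],[0.6,[1,0,80],[0,0,0]],[0.6,[1,0,106],[0,0,0]],[0.6,[1,0,106],[0,0,0]]]'
python3 - <<'E'
from h import *
crop(grab_frame("side"),150,70,270,170,6,"pics/si3.png")
c=cam("side");print(un([[0,0]],6,150,70)); print(((proj(c,[[380,-335,93],[391,-335,93],[391,-335,110],[409,-336,120]])-[150,70])*6).round())
E
```

```text
time_s: 2.3
position: [379.5, -333.8, 108.8]
ee_rot: [0.725, -0.688, -0.002, -0.0]
ft_force: [0.5, 0.4, 0.3]
gripper_width: 34.6
[[149.58333333  69.58333333]]
[[398. 313.]
 [383. 325.]
 [381. 301.]
 [354. 304.]]
```

View pics/si3.png

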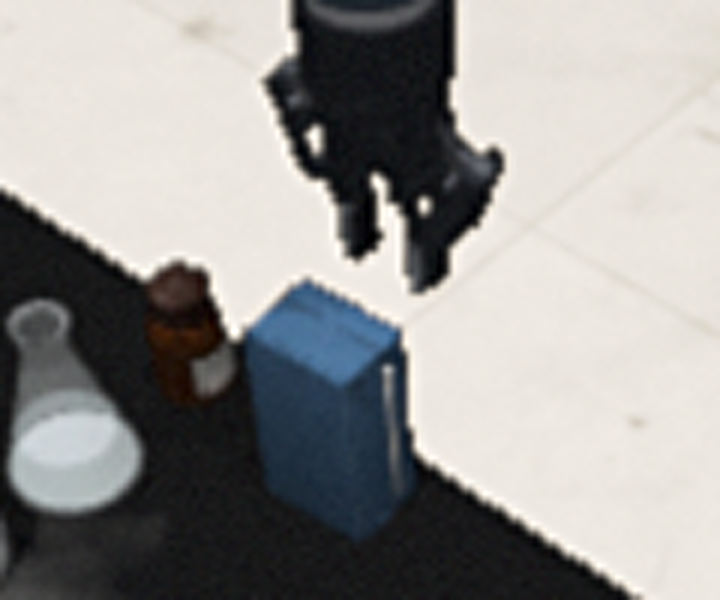

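Run:
```python
from h import *
print(env.tips_ahead,[a for a in dir(env) if a[0]!='_'])
crop(grab_frame("scene"),130,150,250,260,6,"pics/sc3.png")
cv2.imwrite("pics/w3.png",grab_frame("wrist"))
c=cam("scene");print(((proj(c,[[380,-335,93],[391,-335,93],[391,-335,110],[409,-336,120]])-[130,150])*6).round())
print(proj(cam("wrist"),[[391,-312,93],[391,-358,93],[391,-312,128],[391,-358,128]]).round())
```

```text
17.0 ['Unreachable', 'tips_ahead']
[[163. 399.]
 [178. 411.]
 [173. 393.]
 [194. 404.]]
[[220. 209.]
 [294. 213.]
 [212. 235.]
 [302. 239.]]
```

View pics/sc3.png

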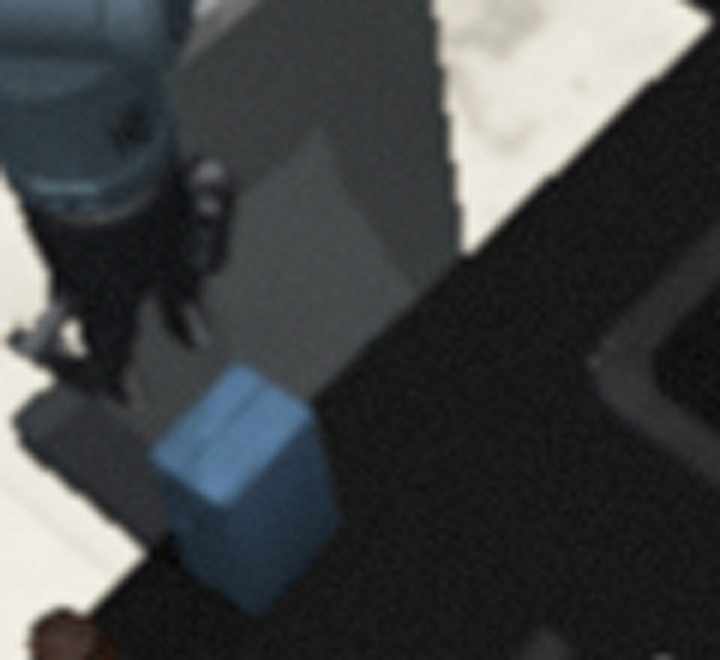

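View pics/w3.png

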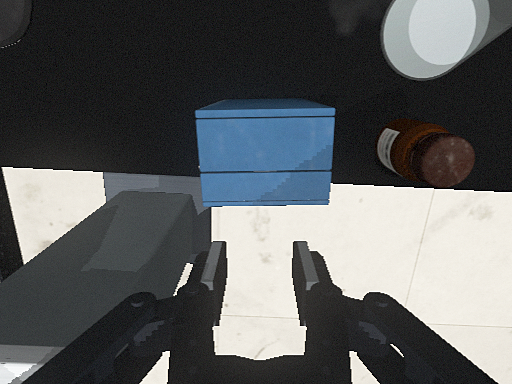

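All three cameras put the visible fingertips at about z≈128, which is 18 mm above the TCP. The stated geometry puts them at about 92. A gentle forward move settles it: it will either touch the box at a good height or pass above it.

```bash
python3 -m inch '[[0.6,[0,-8,0],[0,0,0]],[0.6,[0,-14,0],[0,0,0]],[0.6,[0,-18,0],[0,0,0]],[0.6,[0,-21,0],[0,0,0]],[0.6,[0,-23,0],[0,0,0]],[0.6,[0,-24,0],[0,0,0]]]'
python3 - <<'E'
from h import *
print(readout.observe()['ft_force'])
crop(grab_frame("side"),150,70,270,170,6,"pics/si4.png")
cv2.imwrite("pics/w4.png",grab_frame("wrist"))
E
```

```text
time_s: 3.2
position: [404.1, -334.7, 110.6]
ee_rot: [0.725, -0.689, -0.0, -0.0]
ft_force: [0.5, 0.2, 0.4]
gripper_width: 33.8
[0.48037812 0.2182347  0.42476744]
```

View pics/si4.png

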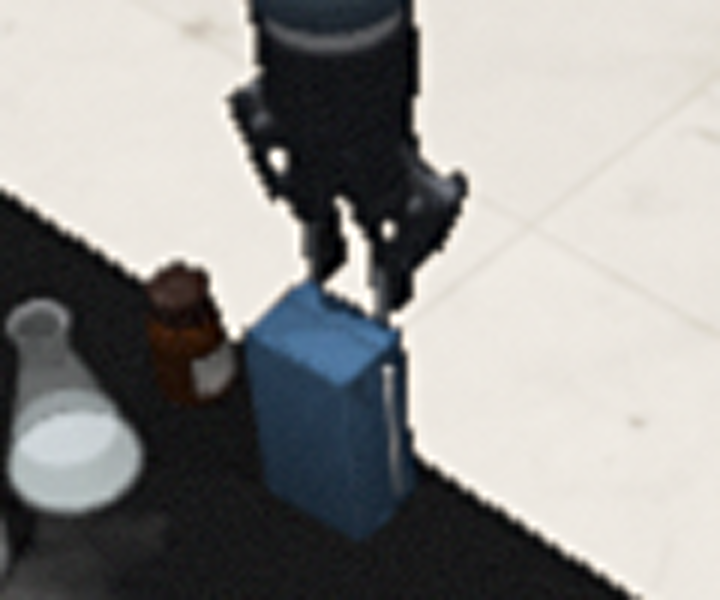

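View pics/w4.png

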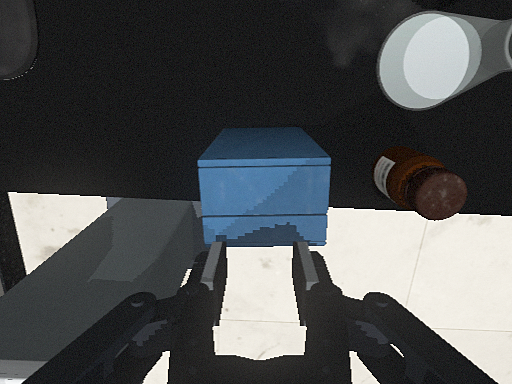

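No force, and the fingertips pass above the lid edge (wrist pixels around (222,243) and (300,243)). So the tips really are about 18 mm above the reported TCP, and I'll correct all heights for that. Next I back off and drop 30 mm so the tips are at about z=98.

```bash
python3 -m inch '[[0.6,[0,12,0],[0,0,0]],[0.6,[1,24,0],[0,0,0]],[0.6,[1,24,8],[0,0,0]],[0.6,[1,24,18],[0,0,0]],[0.6,[1,24,30],[0,0,0]],[0.6,[1,24,30],[0,0,0]],[0.6,[1,16,30],[0,0,0]],[0.6,[1,10,30],[0,0,0]],[0.6,[1,6,30],[0,0,0]],[0.6,[1,3,30],[0,0,0]],[0.6,[1,0,30],[0,0,0]],[0.6,[1,-3,30],[0,0,0]]]'
python3 - <<'E'
from h import *
print(readout.observe()['ft_force'])
crop(grab_frame("side"),150,70,270,170,6,"pics/si5.png")
E
```

```text
time_s: 4.8
position: [407.3, -335.6, 80.7]
ee_rot: [0.725, -0.689, 0.0, 0.0]
ft_force: [0.1, 0.1, 0.8]
gripper_width: 34.1
[0.07528196 0.10911655 0.79795525]
```

View pics/si5.png

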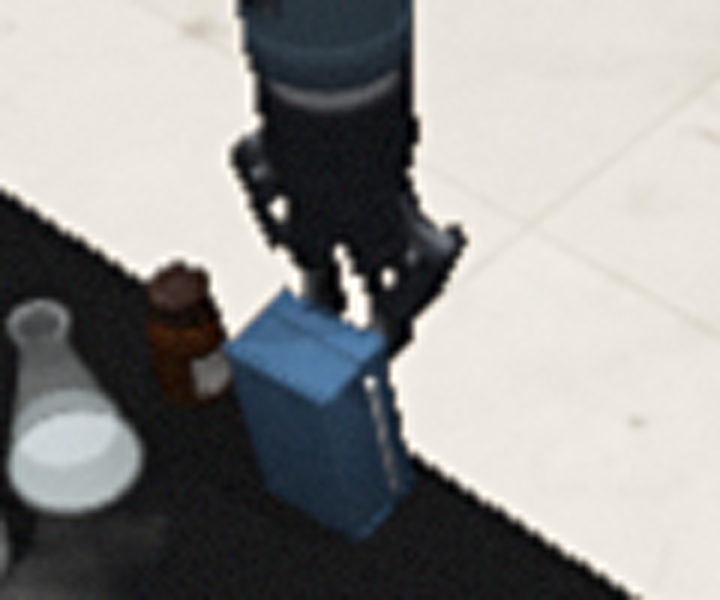

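The box is tilting about its lower edge and the base isn't slipping. I'll keep pushing.

```bash
python3 -m inch '[[0.6,[0,-4,0],[0,0,0]],[0.6,[0,-8,0],[0,0,0]],[0.6,[0,-12,0],[0,0,0]],[0.6,[0,-16,0],[0,0,0]],[0.6,[0,-20,0],[0,0,0]]]'
python3 - <<'E'
from h import *
print(readout.observe()['ft_force'])
crop(grab_frame("side"),120,70,270,170,5,"pics/si6.png")
E
```

```text
time_s: 5.48
position: [427.4, -334.6, 80.7]
ee_rot: [0.725, -0.689, -0.0, -0.0]
ft_force: [0.2, 0.1, -0.0]
gripper_width: 34.1
[ 0.20382376  0.14977148 -0.03436877]
```

View pics/si6.png

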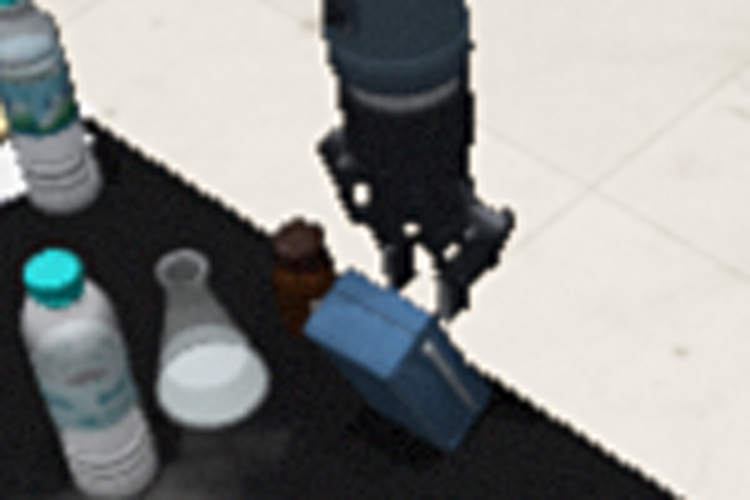

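```bash
python3 -m inch '[[0.6,[0,-4,0],[0,0,0]],[0.6,[0,-8,0],[0,0,0]],[0.6,[0,-8,0],[0,0,0]],[0.6,[0,-8,0],[0,0,0]],[0.6,[0,-8,0],[0,0,0]]]'
python3 - <<'E'
from h import *
print(readout.observe()['ft_force'])
crop(grab_frame("side"),120,70,270,210,5,"pics/si7.png")
crop(grab_frame("scene"),120,190,270,310,5,"pics/sc7.png")
E
```

```text
time_s: 6.15
position: [434.9, -334.2, 80.7]
ee_rot: [0.725, -0.689, -0.0, 0.0]
ft_force: [0.0, -0.6, 0.5]
gripper_width: 34.5
[ 0.00907876 -0.56900801  0.47296596]
```

View pics/si7.png

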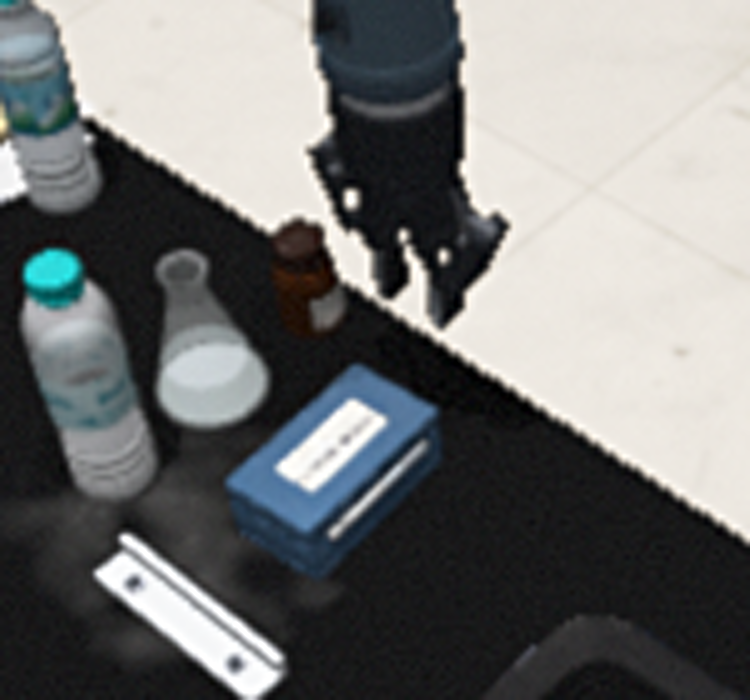

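View pics/sc7.png

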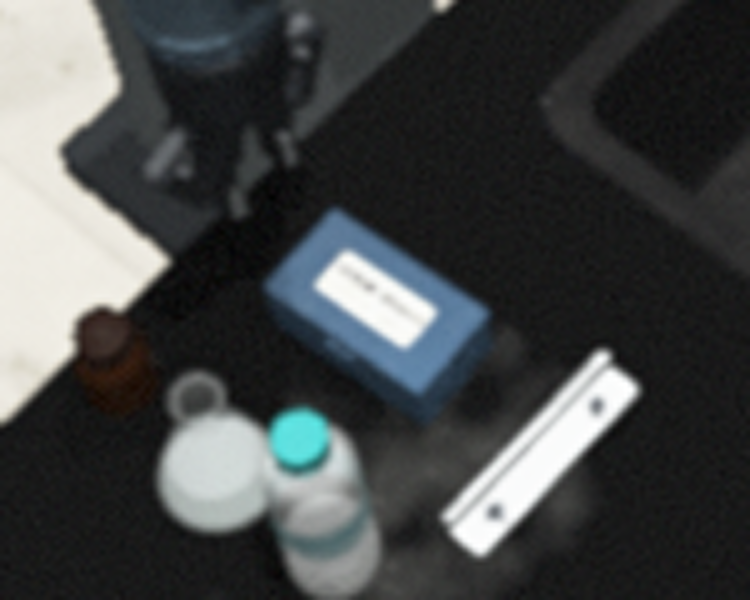

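The box now lies on its base with the lid up (label visible), short of the stop. I'll measure where it landed.

Run:
```python
from h import *
S,D=cam("scene"),cam("side")
a=un([(335,208),(492,313),(420,395),(265,287)],5,120,190)  # back-left, front-left, front-right, back-right
b=un([(440,411),(304,530),(228,485),(358,365)],5,120,70)
A=np.array([onz(S,p,49) for p in a]);B=np.array([onz(D,p,49) for p in b]);print(A.round(1),B.round(1))
for Q in (A,B): 
  print(Q.mean(0).round(1),np.linalg.norm(Q-np.roll(Q,-1,0),axis=1).round(1)); d=(Q[1]+Q[2]-Q[0]-Q[3]);print(np.arctan2(d[1],d[0]))
```

```text
[[ 462.9 -300.3   49. ]
 [ 584.2 -292.    49. ]
 [ 587.3 -358.3   49. ]
 [ 468.2 -366.1   49. ]] [[ 461.  -300.5   49. ]
 [ 580.9 -297.4   49. ]
 [ 586.  -357.1   49. ]
 [ 466.  -366.7   49. ]]
[ 525.6 -329.2   49. ] [121.7  66.5 119.4  66. ]
0.06660002264735754
[ 523.5 -330.4   49. ] [120.   59.9 120.4  66.3]
0.052882614377915756
```

```bash
python3 -m inch '[[0.6,[0,0,15],[0,0,0.02]],[0.6,[0,0,30],[0,0,0.04]],[0.6,[0,0,45],[0,0,0.066]],[0.6,[0,0,58],[0,0,0.066]],[0.6,[0,0,68],[0,0,0.066]],[0.6,[0,0,75],[0,0,0.066]],[0.6,[0,0,75],[0,0,0.066]]]'
python3 - <<'E'
from h import *
print(readout.observe()['ft_force'])
crop(grab_frame("side"),120,70,270,210,5,"pics/si8.png")
cv2.imwrite("pics/w8.png",grab_frame("wrist"))
E
```

```text
time_s: 7.12
position: [434.8, -334.0, 5.2]
ee_rot: [-0.702, 0.712, 0.0, 0.0]
ft_force: [-0.0, 0.1, 0.0]
gripper_width: 34.1
[-0.00944397  0.11574627  0.00789224]
```

View pics/si8.png

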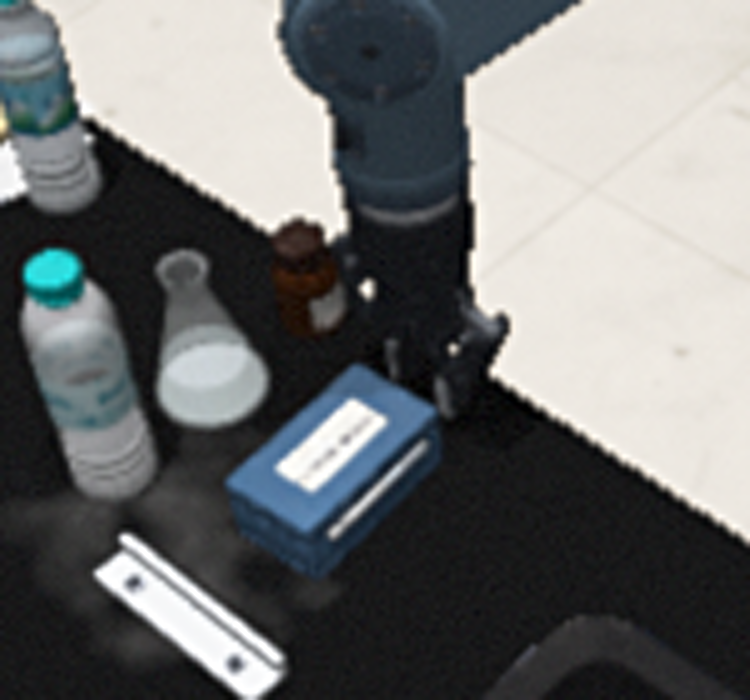

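View pics/w8.png

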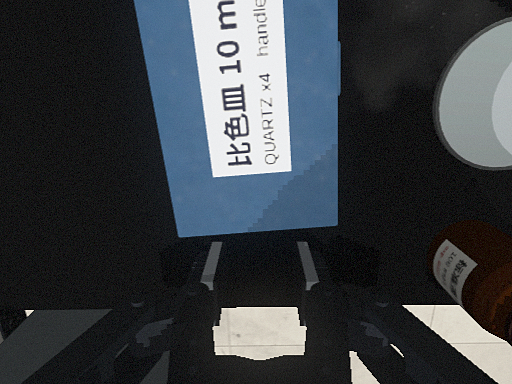

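```bash
python3 -m inch '[[0.6,[0,-6,0],[0,0,0]],[0.6,[0,-12,0],[0,0,0]],[0.6,[0,-17,0],[0,0,0]],[0.6,[0,-22,0],[0,0,0]],[0.6,[0,-27,0],[0,0,0]],[0.6,[0,-32,0],[0,0,0]],[0.6,[0,-37,0],[0,0,0]],[0.6,[0,-42,0],[0,0,0]],[0.6,[0,-47,0],[0,0,0]],[0.6,[0,-51,0],[0,0,0]],[0.6,[0,-54,0],[0,0,0]],[0.6,[0,-56,0],[0,0,0]]]'
python3 - <<'E'
from h import *
print(readout.observe()['ft_force'])
crop(grab_frame("side"),120,70,270,210,5,"pics/si9.png")
crop(grab_frame("scene"),120,190,270,310,5,"pics/sc9.png")
E
```

```text
time_s: 8.72
position: [491.2, -335.0, 5.6]
ee_rot: [-0.702, 0.712, 0.0, -0.0]
ft_force: [-2.0, 0.8, -0.0]
gripper_width: 34.2
[-2.02808148  0.76418299 -0.02051106]
```

View pics/si9.png

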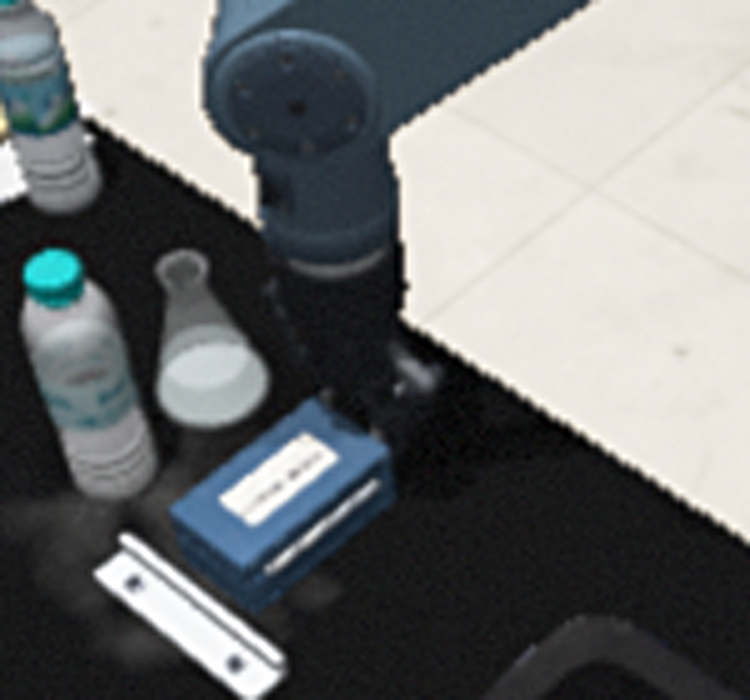

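View pics/sc9.png

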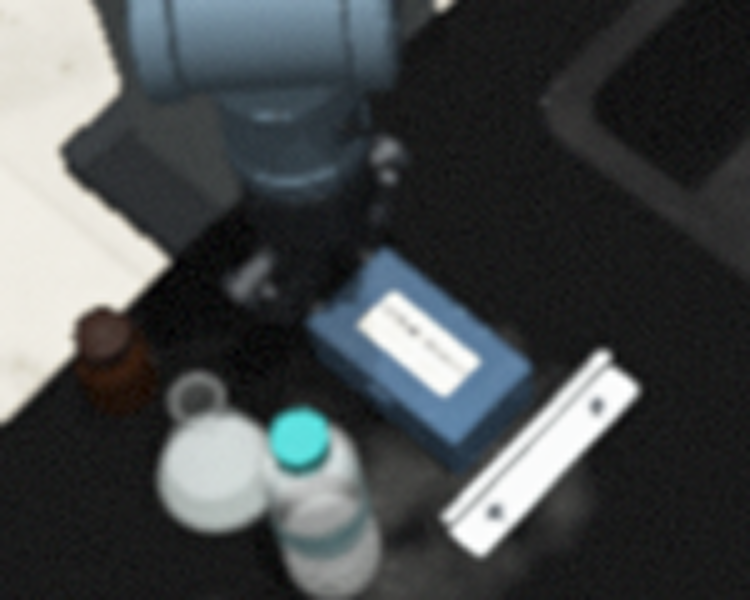

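Run:
```python
from h import *
S,D=cam("scene"),cam("side")
a=un([(385,248),(532,366),(457,444),(307,325)],5,120,190)
b=un([(392,450),(245,571),(170,512),(318,398)],5,120,70)
A=np.array([onz(S,p,49) for p in a]);B=np.array([onz(D,p,49) for p in b]);print(A.round(1),B.round(1))
for Q in (A,B): 
  print(Q.mean(0).round(1),np.linalg.norm(Q-np.roll(Q,-1,0),axis=1).round(1)); d=(Q[1]+Q[2]-Q[0]-Q[3]);print(np.arctan2(d[1],d[0]))
```

```text
[[ 505.3 -300.8   49. ]
 [ 625.3 -302.7   49. ]
 [ 624.5 -367.2   49. ]
 [ 505.1 -368.1   49. ]] [[ 502.9 -301.1   49. ]
 [ 624.3 -301.8   49. ]
 [ 622.5 -368.1   49. ]
 [ 501.9 -366.    49. ]]
[ 565.1 -334.7   49. ] [120.   64.6 119.4  67.2]
-0.004199996107763497
[ 562.9 -334.2   49. ] [121.3  66.3 120.6  64.9]
-0.011881767867980812
```

The box is aligned (yaw about -0.01) with roughly 11–14 mm left to the facing. I'll advance slowly and watch the force.

```bash
python3 -m inch '[[0.6,[0,-2,0],[0,0,0]],[0.6,[0,-4,0],[0,0,0]],[0.6,[0,-6,0],[0,0,0]],[0.6,[0,-7,0],[0,0,0]],[0.6,[0,-8,0],[0,0,0]],[0.6,[0,-9,0],[0,0,0]]]'; python3 -m inch '[[0.6,[0,-0.7,0],[0,0,0]],[0.6,[0,-1.4,0],[0,0,0]]]';python3 -m inch '[[0.6,[0,-0.7,0],[0,0,0]],[0.6,[0,-1.4,0],[0,0,0]]]'
```

```text
time_s: 9.57
position: [500.1, -335.2, 5.7]
ee_rot: [-0.702, 0.712, 0.0, -0.0]
ft_force: [-1.5, -0.2, 1.0]
gripper_width: 34.3
time_s: 9.82
position: [501.5, -335.2, 5.7]
ee_rot: [-0.702, 0.712, -0.0, -0.0]
ft_force: [-2.0, -0.3, 1.1]
gripper_width: 34.4
time_s: 10.07
position: [502.3, -335.2, 5.7]
ee_rot: [-0.702, 0.712, 0.001, -0.0]
ft_force: [-5.7, -0.7, 4.6]
gripper_width: 34.1
```

```bash
python3 -m inch '[[0.6,[0,-0.5,0],[0,0,0]],[0.6,[0,-0.5,0],[0,0,0]]]'
python3 - <<'E'
from h import *
s=readout.observe();print(s['ft_force'],s['moment'],s['position'])
crop(grab_frame("side"),120,70,270,210,5,"pics/si10.png")
crop(grab_frame("scene"),120,190,270,310,5,"pics/sc10.png")
cv2.imwrite("pics/w10.png",grab_frame("wrist"))
E
```

```text
time_s: 10.32
position: [502.3, -335.2, 5.7]
ee_rot: [-0.702, 0.712, 0.001, -0.001]
ft_force: [-7.0, 0.0, 4.3]
gripper_width: 34.0
[-7.00241695  0.01549742  4.28913613] [-0.03392635  1.01527554  0.01329047] [ 502.31380803 -335.1925458     5.70727954]
```

View pics/si10.png

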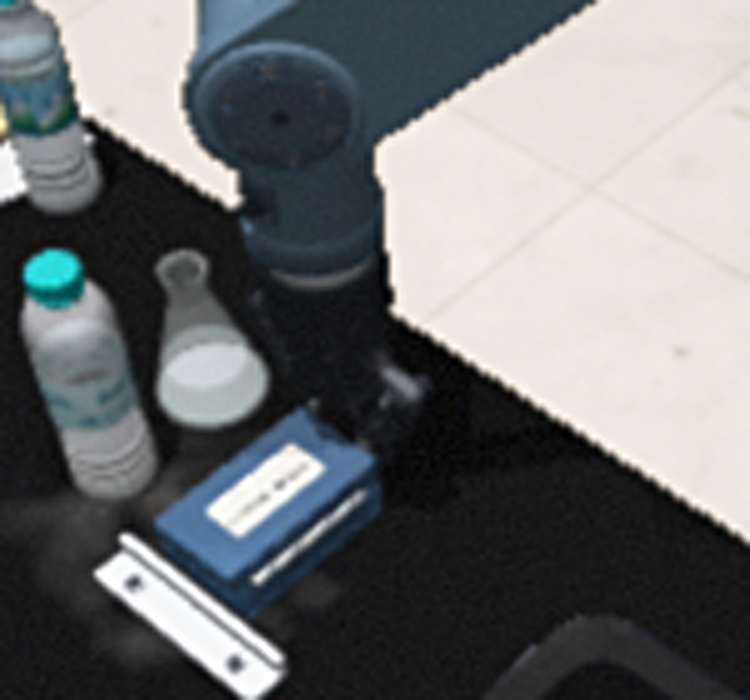

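View pics/sc10.png

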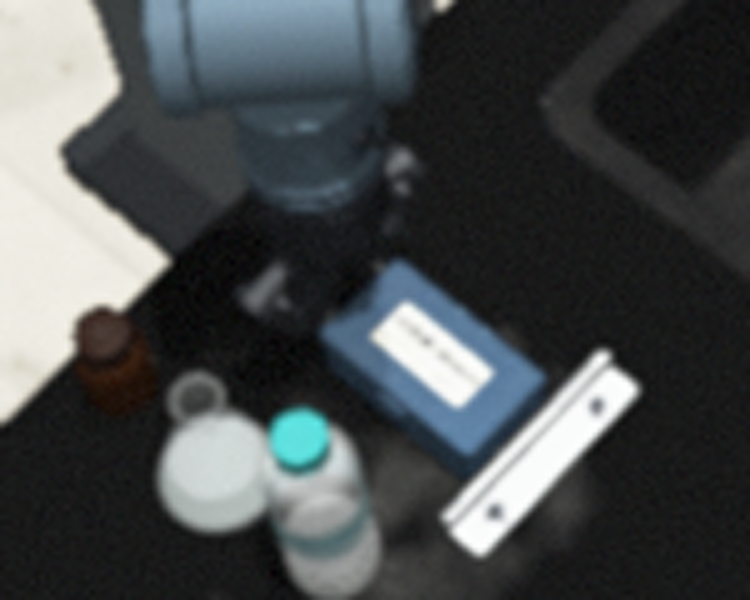

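View pics/w10.png

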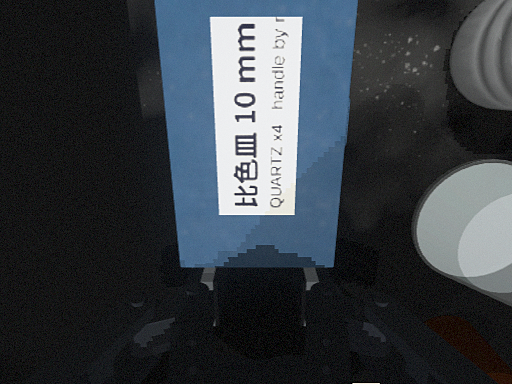

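```bash
python3 -m inch '[[0.6,[0,-0.7,0],[0,0,0]],[0.6,[0,-1.5,0],[0,0,0]],[0.6,[0,-1.5,0],[0,0,0]]]'
python3 - <<'E'
from h import *
s=readout.observe();print(s['ft_force'],s['moment'],s['position'])
S,D=cam("scene"),cam("side")
im1=grab_frame("scene");im2=grab_frame("side")
crop(im1,170,225,260,315,6.6,"pics/sc11.png")
crop(im2,130,140,220,215,8,"pics/si11.png")
E
```

```text
time_s: 10.85
position: [502.3, -335.1, 5.7]
ee_rot: [-0.702, 0.712, 0.002, -0.001]
ft_force: [-13.7, -0.4, 9.1]
gripper_width: 34.3
[-13.715142    -0.36120982   9.10529534] [ 0.04692691  1.94285867 -0.05591793] [ 502.28079271 -335.12885948    5.69848552]
```

View pics/sc11.png

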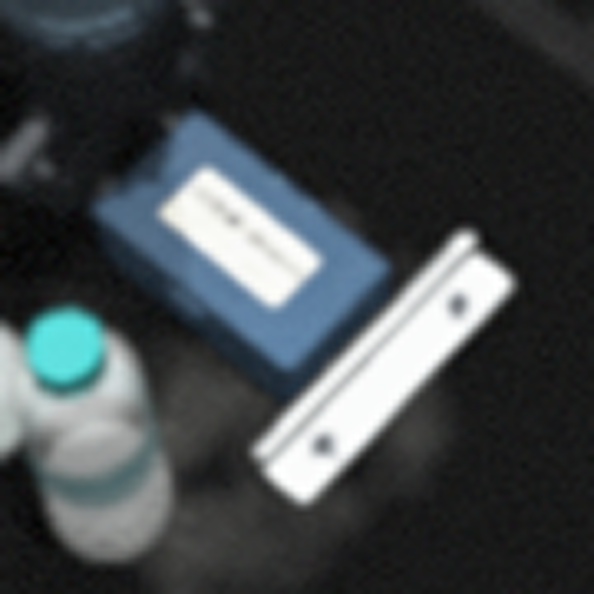

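View pics/si11.png

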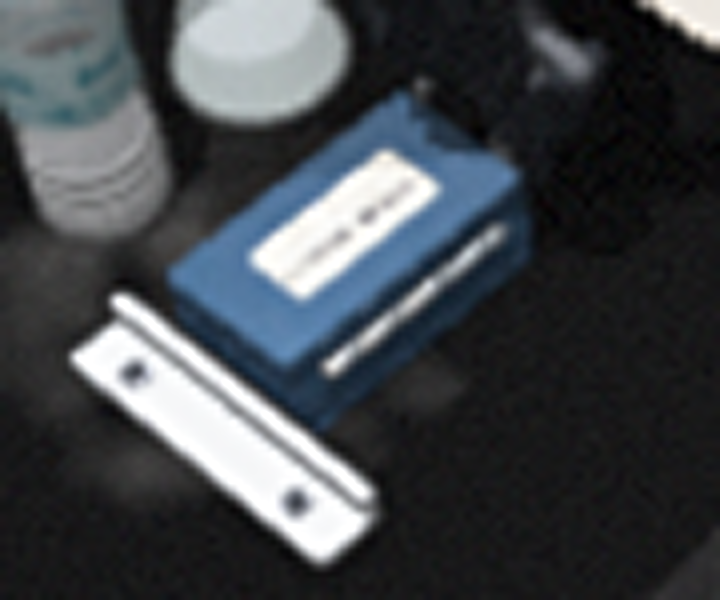

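The position has stopped changing at x=502.3 while the force rose to 13.7 N, and Mz is near 0. So the box is seated on the stop with a centred reaction, and its edge looks parallel to the lip. I'll unload and retreat.

```bash
python3 -m inch '[[0.6,[0,1,0],[0,0,0]],[0.6,[0,3,0],[0,0,0]],[0.6,[0,8,0],[0,0,0]],[0.6,[0,20,0],[0,0,0]],[0.6,[0,40,0],[0,0,0]],[0.6,[0,50,-20],[0,0,0]],[0.6,[0,60,-60],[0,0,0]],[0.6,[0,70,-110],[0,0,0]],[0.6,[0,90,-150],[0,0,0]],[0.6,[0,90,-150],[0,0,0]]]'
python3 - <<'E'
from h import *
im1=grab_frame("scene");im2=grab_frame("side")
crop(im1,120,225,260,315,5,"pics/sc12.png")
crop(im2,100,105,220,215,5.4,"pics/si12.png")
cv2.imwrite("pics/w12.png",grab_frame("wrist"))
E
```

```text
time_s: 12.2
position: [415.2, -335.8, 159.4]
ee_rot: [-0.701, 0.713, -0.004, -0.0]
ft_force: [0.3, 0.5, -0.4]
gripper_width: 34.1
```

View pics/sc12.png

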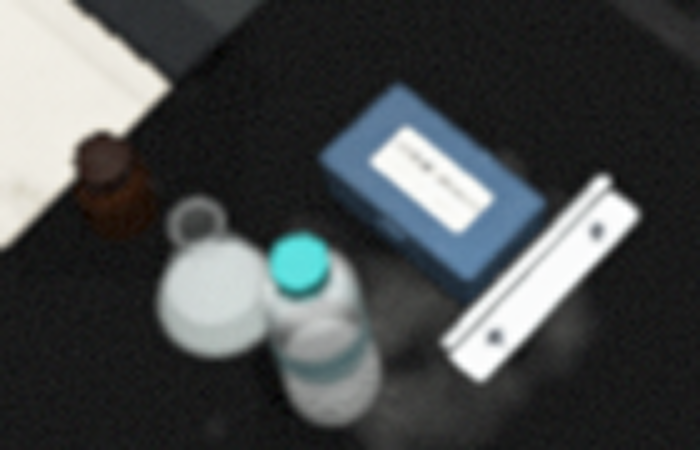

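View pics/si12.png

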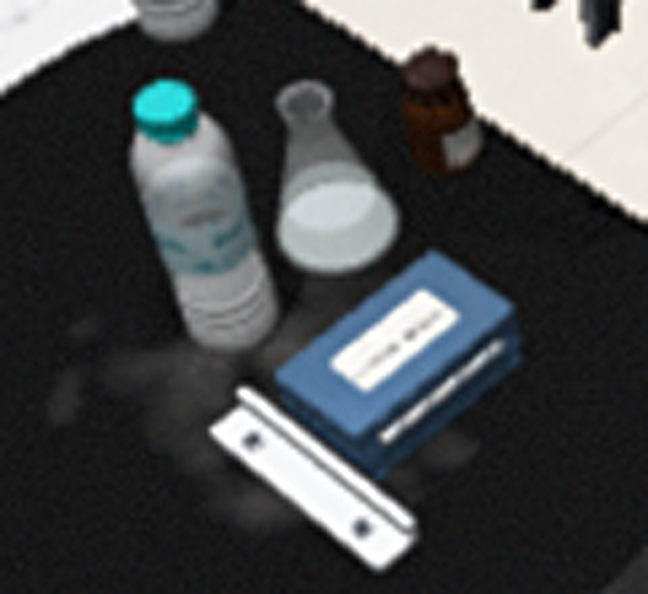

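View pics/w12.png

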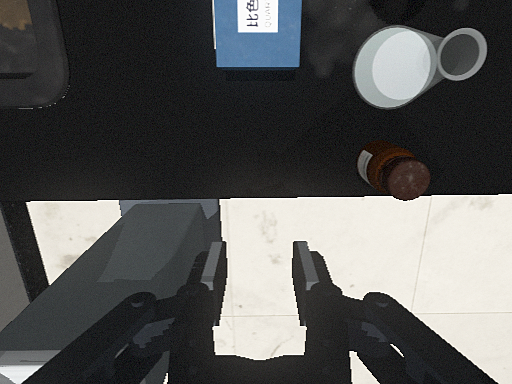

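Run:
```python
from h import *
S,D=cam("scene"),cam("side")
a=un([(400,82),(547,202),(470,280),(320,158)],5,120,225)
b=un([(517,306),(352,436),(277,385),(433,250)],5.4,100,105)
A=np.array([onz(S,p,49) for p in a]);B=np.array([onz(D,p,49) for p in b]);print(A.round(1),B.round(1))
for Q in (A,B): 
  print(Q.mean(0).round(1),np.linalg.norm(Q-np.roll(Q,-1,0),axis=1).round(1)); d=(Q[1]+Q[2]-Q[0]-Q[3]);print(np.arctan2(d[1],d[0]))
a=un([(440,344),(603,172)],5,120,225);b=un([(238,388),(416,522)],5.4,100,105)
for p in a: print(onz(S,p,18).round(1))
for p in b: print(onz(D,p,18).round(1))
print(readout.observe()['ft_force'])
```

```text
[[ 516.5 -299.5   49. ]
 [ 636.7 -302.4   49. ]
 [ 634.8 -367.5   49. ]
 [ 514.7 -366.9   49. ]] [[ 512.9 -302.6   49. ]
 [ 635.2 -306.2   49. ]
 [ 637.5 -363.2   49. ]
 [ 513.6 -369.    49. ]]
[ 575.7 -334.1   49. ] [120.2  65.1 120.1  67.4]
-0.014190625283084481
[ 574.8 -335.3   49. ] [122.4  57.  124.   66.4]
0.009357552016473094
[ 637.8 -399.5   18. ]
[ 639.6 -255.6   18. ]
[ 640.4 -401.4   18. ]
[ 640.1 -258.3   18. ]
[ 0.02256023  0.39584823 -0.90427626]
```

Box front is at x≈635.5, against the rubber in front of the lip (x≈638.5). Its yaw matches the stop, and its y range of -302 to -368 lies within -400 to -258. Handing in.

```bash
python3 -c "
from plant import hand_in
print(hand_in())"
```

```text
the job is handed in; nothing more can be done
None
```

I tipped the cuvette box onto its base with the lid up, then slid it about 50 mm until it was seated against the stop. I handed the job in at about 12.5 s with the gripper clear of everything.

**Seating:** While I was still pushing, the position stopped changing as the force rose to about 14 N, with almost no twisting moment. That fits flat contact with the facing. In the pictures after I backed off:
- The box's front end is at x≈635–637, against white lip edges at about 638–640. The 2–3 mm between them fits the rubber facing, but black rubber on a black worktop could not be seen directly.
- Its yaw reads -0.014 from one camera and +0.009 from the other, and the stop's about -0.01. That agrees within measuring error.
- Its sides, at y≈-300 to -368, lie well within the stop's -400 to -257.

**Other objects:** The bottle, vial and flask look unmoved. I never went near the meter or the marker, but I did not check them again at the end.

**Disagreement:** The stated finger geometry did not match. With the fingers 34 mm apart, all three cameras put the fingertips about 18 mm above the reported TCP, not 17 mm ahead of it. A forward move at the stated height passed above the box without touching it, which confirmed the cameras, so I lowered the pushing heights to match.

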